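Stack cotton-roll cartons in running bond on a stacking base

ROBOT

A 6-joint arm with a two-finger parallel gripper is mounted at the origin on a cart in front of the work surface, level with it; the furniture and walls round the work are solid. World frame = base frame: x ahead of the robot, y to its left, z up, the work surface at z = 0. Lengths are in m, angles in rad, forces in N, time in s.
With the tool pointing down it reaches from about 0.35 to 0.85 m from the base axis. Payload 8.1 kg.
Tool frame: the origin (TCP) lies at the very end of the fingers, on their centre line; the grasp point (between the pads) lies robot.grip_point_offset behind it (robot.grip_point_offset is the distance from the TCP to the grasp point, in m); z points along the fingers, y is the line along which they close (so a half turn about z gives the same grasp; the last joint's range is limited). The gripper opens to 93 mm and grips with 3 to 60 N. Pads are 15 mm wide; open, the fingers measure 128 mm over their backs; the gripper's body (75 mm by 188 mm) begins 65 mm behind the grasp point.
Start: joints at [-1.374, 0.13, 1.488, -0, 1.523, -0.085], TCP at [0.167, -0.576, 0.219] pointing down, gripper open.
Joint ranges: [-2.96, 2.96], [-0.89, 2.26], [0.02, 2.5], [-1.34, 4.48], [0, 2.73], [-2.66, 2.66]. Speed limits (rad/s): [2.39, 2.39, 2.79, 3.14, 3.14, 3.14].

INTERFACE

Orientations are given as a rotation vector (axis times angle).
In Python, from plant import robot, eyes gives the robot as it stands. The module is installed in compiled form; this text tells all that it offers.
- The arm moves only by the tool apply_moves, never from a script. Its argument "steps" is one flat list of numbers, 7 for each row, row after row: the shift along the tool's x, y, z in units of 30 mm (1.0 is 30 mm), then the turn, a rotation vector about the tool's x, y, z in units of 6 degrees (1.0 is 6 degrees), then the opening in per cent of the stroke, from 0 (shut) to 100 (fully open). In form: [dx, dy, dz, ax, ay, az, fingers, dx, dy, dz, ax, ay, az, fingers, ...]. A call has 1 to 12 rows; each row shifts and turns the commanded pose from where the row before left it, along the tool's axes as they then stand; what a row does not reach is not made up. A row lasts 1/12 s, in which the tool goes at most 41.7 mm and 7.16 degrees, less where a joint would pass 70% of its speed; a pose out of reach is approached as far as the arm can. A call is refused whole if a number of a shift passes 1 or a number of a turn 1, either way. A call with a gripper value outside its range is refused whole. The fingers move at their own pace and stop on an object; "grip_force" is the grip in N (left out, the last holds). Time passes only in rows, so rows that do not move let the fingers close. It gives the time, the measured TCP pose, the force, the opening and the grip force at its end, in the units of the state.
- robot.read_state(): the state, without advancing time (a new reading comes with each control period).
- eyes.read_camera(name): name is "scene" or "top" or "wrist"; returns the picture (384x512x3 uint8, red, green, blue); there is no depth.
- eyes.calibration(name): a dict with "K" (3x3 intrinsics, pixels), "k1" (the pictures are not rectified: a ray, as slopes to the right and down, at radius r is drawn at 1 + k1 r^2 times it, then the intrinsics apply), "R" (3x3) and "t" (3): a world point X has camera coordinates R X + t. Camera axes: x right, y down, z forward; pixel columns grow to the right and rows downward; lengths in m; the calibration is good to about 2 mm. A picture is of the moment at which its call begins: read the wrist's pose just before it. calibration takes no time and is no camera call; for the wrist camera it gives the pose at the moment of the call.
- robot.close_job(): hands the job in; it is judged then, once.
Trained networks look in the newest picture that a camera, given by its name, has taken for a name from the list of things; names that differ only in an ending like _2 or _b are one class to them, and where a whole thing is asked for, a point or a joint stands for the part that bears it (a point fixed in the world has none). Each returns a list of dicts, best first, with "conf" (0 to 1); they miss things now and then, are a little off and sometimes report something else, mostly with a low value. They report only what shows in the picture. A call takes as long as a camera call.
- eyes.search_frame(camera, thing): "rect" ([left, top, width, height] in pixels, round what is visible of it).
- eyes.place_of(camera, thing): "xy" ([column, row] in pixels: a listed point, or the origin of a listed thing).
The state is a dict: "t": time; "q": joint angles; "dq": joint speeds; "joint_torque": joint torques, N m; "tool_pos": TCP position; "orientation": TCP orientation; "force": force on the tool from outside, world axes, zero at the start; "wrist_torque": the same for the moment, N m; "opening": finger opening in m; "gripper_force": force on a finger pad.
Only numpy, scipy, OpenCV 4.12 (cv2) and the standard library are available. Lean on these libraries where they do the work, as an engineer would, in place of code of your own. Each camera call takes 0.05 s, during which the arm holds its last target. There are 200 camera calls.

TASK

Finish stacking the cartons on the aluminium stacking base like brickwork, two courses high, starting at its upright end stop: one carton is already laid, so put a second full-length carton end to end with it, then start the upper course with the half-length carton at the end stop and lay the last full-length carton next to it, across the joint below. Lay every carton flat, lengthwise and centred on the width of the base, close up against its neighbour, leave the carton already laid in its place at the stop, let go, and do not disturb the bottle, tub, bin, pen cup and tape dispenser standing around.

Things in the scene. Friction and masses are not known exactly. Their poses are not given: they have to be found in the camera images.
- base: fixed aluminium stacking base: flat plate 76 mm wide, 6 mm thick, no side walls, with an upright end stop 115 mm high at its far end. Origin at the underside on the centre line; own x runs lengthwise towards the stop, y across, z up. The stop face that the cartons touch is at x = +105 mm, the open end at x = -105 mm, the plate top at z = 6 mm; a foot behind the stop reaches x = +141 mm
- full_laid_mid (a point): the carton already laid on the base with one end up to 3 mm from the end stop, its length along the base: white labelled carton 100 mm long, 60 mm wide, 55 mm high, about 0.08 kg, rigid. Point: its centre, half-way up; own x across the 60 mm width, own y along the 100 mm length, z up
- full_a_mid (a point): one of two identical loose cartons on the worktop; a half-length carton stands on this one at the start: white labelled carton 100 mm long, 60 mm wide, 55 mm high, about 0.08 kg, rigid. Point: its centre, half-way up; own x across the 60 mm width, own y along the 100 mm length, z up
- full_b_mid (a point): the other of the two identical loose cartons, with nothing on it: white labelled carton 100 mm long, 60 mm wide, 55 mm high, about 0.08 kg, rigid. Point: its centre, half-way up; own x across the 60 mm width, own y along the 100 mm length, z up
- half_mid (a point): the half-length carton, at the start standing on one of the loose full-length cartons: white carton with a grey band, 50 mm long, 60 mm wide, 55 mm high, about 0.05 kg, rigid. Point: its centre, half-way up; own x across the 60 mm width, own y along the 50 mm length, z up
- tape_dispenser: bystander: black tape dispenser 140 x 52 x 78 mm on the 8 mm thick white board right of the base; origin under its centre
- kraft_bin: bystander: small open brown card bin, 50 x 60 x 87 mm high, between the two loose full-length cartons; origin under its centre
- pen_cup: bystander: round pen cup, 76 mm across, 142 mm high with its pens, on the white board right of the base; origin under its centre
- yellow_tub: bystander: round yellow tub with lid, 89 mm across, 52 mm high, nearer the robot than the base; origin under its centre
- orange_bottle: bystander: orange bottle, 68 mm across, 250 mm high, beyond the end stop; origin under its centre. Fixed in the room: sealing machine behind the loose cartons, 0.21 m high, x > 0.53, y -0.20 to 0.22; drawer tower, 0.6 m high, x > 0.44, y > 0.39; spray bottles 0.28 m high, x > 0.59, y about 0.3

How it is judged:
On the way, in this order (a step that is already met when the one before it is completed fails the run):
1. the lower course is complete: a second full-length carton lies end to end with the one already laid (x of full_laid_mid in the frame of base between 0.047 and 0.058 m and y of full_laid_mid in the frame of base between -0.009 and 0.009 m and z of full_laid_mid in the frame of base between 0.0285 and 0.0385 m and angle between full_laid_mid's own z axis and vertical below 0.06 rad and angle between the y axis of full_laid_mid and the x axis of base, either way round below 0.1 rad and ((x of full_a_mid in the frame of base between -0.061 and -0.041 m and y of full_a_mid in the frame of base between -0.009 and 0.009 m and z of full_a_mid in the frame of base between 0.0285 and 0.0385 m and angle between full_a_mid's own z axis and vertical below 0.06 rad and angle between the y axis of full_a_mid and the x axis of base, either way round below 0.1 rad) or (x of full_b_mid in the frame of base between -0.061 and -0.041 m and y of full_b_mid in the frame of base between -0.009 and 0.009 m and z of full_b_mid in the frame of base between 0.0285 and 0.0385 m and angle between full_b_mid's own z axis and vertical below 0.06 rad and angle between the y axis of full_b_mid and the x axis of base, either way round below 0.1 rad))), for 0.2 s.
2. a full-length carton lies on top across the joint of the lower two (x of full_laid_mid in the frame of base between 0.047 and 0.058 m and y of full_laid_mid in the frame of base between -0.009 and 0.009 m and z of full_laid_mid in the frame of base between 0.0285 and 0.0385 m and angle between full_laid_mid's own z axis and vertical below 0.06 rad and angle between the y axis of full_laid_mid and the x axis of base, either way round below 0.1 rad and (((x of full_a_mid in the frame of base between -0.061 and -0.041 m and y of full_a_mid in the frame of base between -0.009 and 0.009 m and z of full_a_mid in the frame of base between 0.0285 and 0.0385 m and angle between full_a_mid's own z axis and vertical below 0.06 rad and angle between the y axis of full_a_mid and the x axis of base, either way round below 0.1 rad) and (x of full_b_mid in the frame of base between -0.011 and 0.011 m and y of full_b_mid in the frame of base between -0.009 and 0.009 m and z of full_b_mid in the frame of base between 0.0835 and 0.0935 m and angle between full_b_mid's own z axis and vertical below 0.06 rad and angle between the y axis of full_b_mid and the x axis of base, either way round below 0.1 rad)) or ((x of full_b_mid in the frame of base between -0.061 and -0.041 m and y of full_b_mid in the frame of base between -0.009 and 0.009 m and z of full_b_mid in the frame of base between 0.0285 and 0.0385 m and angle between full_b_mid's own z axis and vertical below 0.06 rad and angle between the y axis of full_b_mid and the x axis of base, either way round below 0.1 rad) and (x of full_a_mid in the frame of base between -0.011 and 0.011 m and y of full_a_mid in the frame of base between -0.009 and 0.009 m and z of full_a_mid in the frame of base between 0.0835 and 0.0935 m and angle between full_a_mid's own z axis and vertical below 0.06 rad and angle between the y axis of full_a_mid and the x axis of base, either way round below 0.1 rad)))), for 0.2 s.
At the end, for the whole second after the job is handed in: All flat and lengthwise on the base, centred within 9 mm, released, at rest. Centres from the stop face: below, full cartons at 47-58 (the laid one) and 146-166 mm; on top, half 21-36, full 94-116 mm. The two loose full cartons are interchangeable; tilt under 0.06, yaw under 0.1 rad (all of step 2 and x of half_mid in the frame of base between 0.069 and 0.084 m and y of half_mid in the frame of base between -0.009 and 0.009 m and z of half_mid in the frame of base between 0.0835 and 0.0935 m and angle between half_mid's own z axis and vertical below 0.06 rad and angle between the y axis of half_mid and the x axis of base, either way round below 0.1 rad and contact force between the fingers and full_a below 0.1 N and contact force between the fingers and full_b below 0.1 N and contact force between the fingers and full_laid below 0.1 N and contact force between the fingers and half below 0.1 N and linear speed of each of full_a, full_b, full_laid, half below 0.01 m/s); the robot touches nothing.
It fails at once if the brown card bin is shifted more than 20 mm or tipped (distance of kraft_bin from where it was at the start of the episode above 0.02 m or angle between kraft_bin's own z axis and vertical above 0.3 rad).
It fails at once if the black desk tape dispenser is shifted more than 20 mm or tipped (distance of tape_dispenser from where it was at the start of the episode above 0.02 m or angle between tape_dispenser's own z axis and vertical above 0.3 rad).
It fails at once if the pen cup is shifted more than 20 mm or tipped (distance of pen_cup from where it was at the start of the episode above 0.02 m or angle between pen_cup's own z axis and vertical above 0.3 rad).
It fails at once if the yellow tub is shifted more than 20 mm or tipped (distance of yellow_tub from where it was at the start of the episode above 0.02 m or angle between yellow_tub's own z axis and vertical above 0.3 rad).
It fails at once if the tall orange bottle is shifted more than 20 mm or tipped (distance of orange_bottle from where it was at the start of the episode above 0.02 m or angle between orange_bottle's own z axis and vertical above 0.3 rad).
It also fails if it takes over 67 s, if anything falls off the work surface, if the arm or the gripper's body presses on something with over 40 N, if the wrist force passes 120 N, or if a joint passes its speed limit or range.

## Working session

There is one attempt and no reset: what is moved stays moved. The work goes in short steps, Python scripts to look and compute and a tool call to move; the robot and the scene stay as the last step left them, time stands still between calls to the robot, and variables do not carry over. Pictures are saved under pics/ and viewed, at most 10 in all, crops included, and the job is handed in when it is done.

Besides the shell and the picture viewer there is one more tool, called as a command line: name --argument value ..., lists and objects as JSON in quotes. apply_moves: Moves the arm, as the interface text tells. Its arguments: {"type":"object","properties":{"steps":{"type":"array"},"grip_force":{"type":"number"}},"required":["steps"]}

```bash
mkdir -p pics
cat > h.py <<'E'
import numpy as np, cv2
from plant import robot, eyes
def shot(n,f=None):
    im=eyes.read_camera(n)
    if f: cv2.imwrite('pics/'+f,im[:,:,::-1])
    return im
def ray(n,uv,c=None):
    c=c or eyes.calibration(n);K=np.array(c['K']);R=np.array(c['R']);t=np.array(c['t'])
    d=np.array([(uv[0]-K[0,2])/K[0,0],(uv[1]-K[1,2])/K[1,1]]);s=d.copy()
    for _ in range(20): s=d/(1+c['k1']*(s@s))
    return -R.T@t, R.T@np.array([s[0],s[1],1])
def atz(n,uv,z,c=None):
    o,d=ray(n,uv,c);return o+d*(z-o[2])/d[2]
def proj(n,X,c=None):
    c=c or eyes.calibration(n);K=np.array(c['K']);p=np.array(c['R'])@X+np.array(c['t'])
    s=p[:2]/p[2];s=s*(1+c['k1']*(s@s));return np.array([K[0,0]*s[0]+K[0,2],K[1,1]*s[1]+K[1,2]])
E
python3 - <<'E'
from h import *
np.set_printoptions(precision=4,suppress=True)
a=shot('top','top0.png');shot('scene','scene0.png');
s=robot.read_state();print(s['tool_pos'],s['orientation'],s['opening'],robot.grip_point_offset)
for n in['top','scene']:
    for th,z in [('base',0),('full_laid_mid',.0335),('full_a_mid',.0275),('half_mid',.0825),('tape_dispenser',.008),('kraft_bin',0),('pen_cup',.008),('yellow_tub',0),('orange_bottle',0)]:
        print(n,th,[(round(r['conf'],2),np.round(r['xy']),atz(n,r['xy'],z)[:2]) for r in eyes.place_of(n,th)[:4]])
E
```

```text
[ 0.1668 -0.5758  0.2177] [-3.1088 -0.441   0.0002] 0.09297394524527655 0.0188
top base [(0.95, array([312., 193.]), array([ 0.5296, -0.3211]))]
top full_laid_mid [(0.79, array([318., 173.]), array([ 0.586 , -0.3353]))]
top full_a_mid [(0.61, array([115., 205.]), array([0.4733, 0.2605]))]
top half_mid [(0.62, array([113., 204.]), array([0.4681, 0.2473]))]
top tape_dispenser [(0.96, array([380., 215.]), array([ 0.4673, -0.527 ]))]
top kraft_bin [(0.7, array([163., 207.]), array([0.4751, 0.1253]))]
top pen_cup [(0.58, array([362., 167.]), array([ 0.6146, -0.4765]))]
top yellow_tub [(0.59, array([318., 267.]), array([ 0.3118, -0.3395]))]
top orange_bottle []
scene base [(0.76, array([278., 185.]), array([ 0.5256, -0.3138]))]
scene full_laid_mid [(0.65, array([336., 197.]), array([ 0.297 , -0.2851]))]
scene full_a_mid [(0.68, array([180., 278.]), array([0.4695, 0.2512])), (0.24, array([216., 258.]), array([0.444, 0.143]))]
scene half_mid [(0.77, array([181., 262.]), array([0.4586, 0.2526])), (0.3, array([281., 159.]), array([ 0.5333, -0.3467]))]
scene tape_dispenser [(0.61, array([318., 163.]), array([ 0.4727, -0.5298]))]
scene kraft_bin [(0.56, array([219., 260.]), array([0.4532, 0.1222]))]
scene pen_cup [(0.92, array([281., 160.]), array([ 0.606 , -0.4818]))]
scene yellow_tub [(0.59, array([340., 197.]), array([ 0.3062, -0.3441]))]
scene orange_bottle []
```

View pics/top0.png

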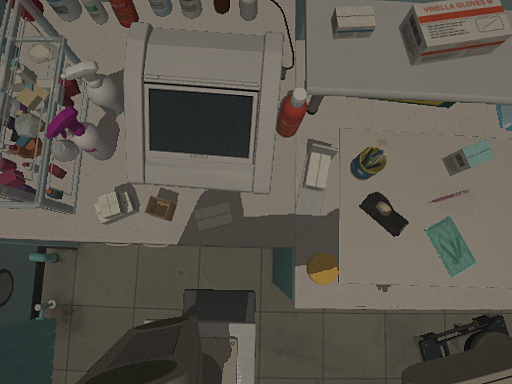

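View pics/scene0.png

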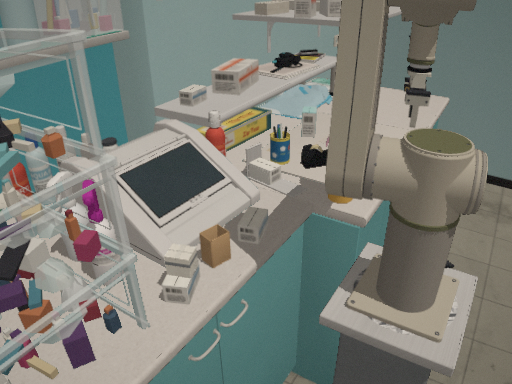

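The top view shows the half on full_a at (113,205), the bin at (160,207), full_b in shade at (213,216), the base with the laid carton at (318,175), the bottle at (292,115), the cup at (368,162) and the dispenser at (384,213). The scene view agrees: half on full_a at (181,272), bin at (216,246), full_b at (253,225).

Run:
```python
from h import *
im=shot('top')
a=cv2.resize(im[185:235,85:245],None,fx=5,fy=5,interpolation=cv2.INTER_CUBIC)
b=cv2.resize(im[130:220,275:435],None,fx=5,fy=5,interpolation=cv2.INTER_CUBIC)[:340]
o=np.vstack([np.clip(a*1.5,0,255).astype('uint8'),b]);print(o.shape)
cv2.imwrite('pics/crop1.png',o[:,:,::-1])
for n in ['top','scene']: print({k:np.round(v,3) for k,v in eyes.calibration(n).items()})
```

```text
(590, 800, 3)
{'K': array([[369.31 ,   0.   , 253.151],
       [  0.   , 369.31 , 189.081],
       [  0.   ,   0.   ,   1.   ]]), 'k1': np.float64(-0.066), 'R': array([[ 0.027, -0.999,  0.022],
       [-0.983, -0.03 , -0.182],
       [ 0.182, -0.017, -0.983]]), 't': array([-0.157,  0.524,  1.015])}
{'K': array([[411.649,   0.   , 253.683],
       [  0.   , 411.649, 191.33 ],
       [  0.   ,   0.   ,   1.   ]]), 'k1': np.float64(-0.129), 'R': array([[-0.841, -0.541, -0.02 ],
       [-0.253,  0.426, -0.868],
       [ 0.478, -0.725, -0.496]]), 't': array([0.355, 0.244, 0.951])}
```

View pics/crop1.png

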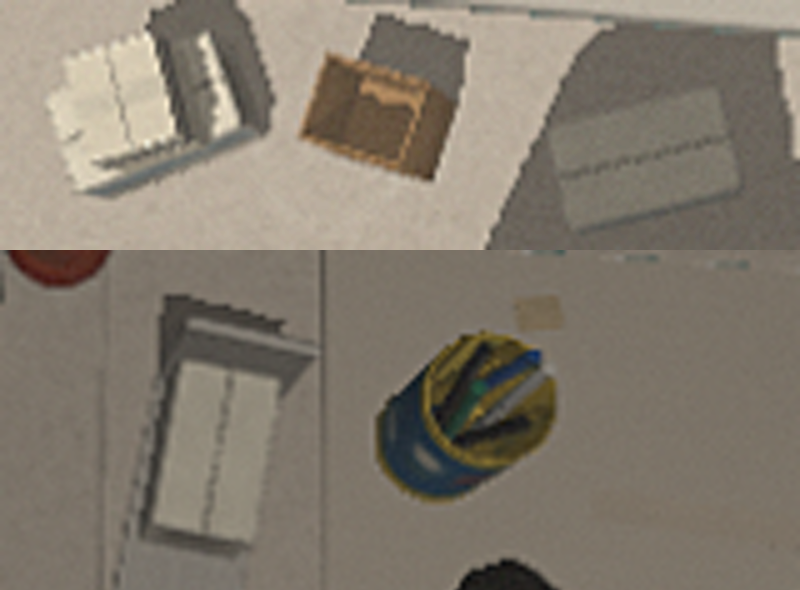

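Run:
```python
from h import *
np.set_printoptions(precision=4,suppress=True)
def rep(nm,P,z,ox,oy):
    W=np.array([atz('top',(ox+u/5,oy+v/5),z)[:2] for u,v in P]);print(nm,W.tolist() and W, W.mean(0))
    for i in range(len(P)):
        d=W[(i+1)%len(P)]-W[i];print('  len',np.linalg.norm(d).round(4),'ang',np.degrees(np.arctan2(d[1],d[0])).round(1))
rep('b',[(550,127),(715,88),(740,187),(580,230)],.055,85,185)
rep('laid',[(180,360),(282,378),(250,545),(150,525)],.061,275,80)
rep('half',[(62,62),(152,35),(178,140),(82,190)],.11,85,185)
rep('bin',[(328,53),(432,85),(410,165),(300,135)],.087,85,185)
```

```text
b [[ 0.4606  0.021 ]
 [ 0.4858 -0.0716]
 [ 0.4299 -0.0879]
 [ 0.403   0.001 ]] [ 0.4448 -0.0344]
  len 0.096 ang -74.8
  len 0.0583 ang -163.8
  len 0.0929 ang 106.8
  len 0.061 ang 19.1
laid [[ 0.6415 -0.3082]
 [ 0.6327 -0.3682]
 [ 0.5327 -0.3484]
 [ 0.5426 -0.2906]] [ 0.5874 -0.3288]
  len 0.0607 ang -98.3
  len 0.102 ang 168.8
  len 0.0586 ang 80.3
  len 0.1005 ang -10.1
half [[0.4809 0.2807]
 [0.4973 0.2326]
 [0.4406 0.2132]
 [0.412  0.2628]] [0.4577 0.2473]
  len 0.0507 ang -71.2
  len 0.06 ang -161.1
  len 0.0573 ang 120.0
  len 0.0712 ang 14.5
bin [[0.4941 0.1418]
 [0.478  0.0829]
 [0.4334 0.092 ]
 [0.448  0.1538]] [0.4634 0.1176]
  len 0.0611 ang -105.3
  len 0.0455 ang 168.4
  len 0.0634 ang 76.7
  len 0.0476 ang -14.6
```

```bash
cat >> h.py <<'E'
from scipy.spatial.transform import Rotation as Rn
def pose():
    s=robot.read_state();return np.array(s['tool_pos']),Rn.from_rotvec(s['orientation'])
def yaw(R): y=R.as_matrix()[:,1];return np.degrees(np.arctan2(y[1],y[0]))
def plan(segs,p=None,R=None,start=None):
    """segs: (xyz, yaw_deg, fingers, nrows or None). prints rows, simulating rounding. tool kept pointing down."""
    if start is not None: p,R=start
    elif p is None: p,R=pose()
    out=[]
    for X,yw,f,n in segs:
        X=np.array(X,float);c,s=np.cos(np.radians(yw)),np.sin(np.radians(yw))
        T=Rn.from_matrix(np.array([[-s*-1,c,0],[-c,s,0],[0,0,-1]]))
        ang=np.degrees((R.inv()*T).magnitude())
        if n is None: n=int(max(np.ceil(np.linalg.norm(X-p)/.038),np.ceil(ang/5.8),1))
        for k in range(n):
            rem=n-k
            d=R.inv().apply((X-p)/rem)/.03; m=np.abs(d).max(); d=d/max(m,1); d=np.round(d,2)
            w=np.round((R.inv()*T).as_rotvec()/rem/np.radians(6),2); w=np.clip(w,-1,1)
            out.append([*d,*w,f]); p=p+R.apply(d*.03); R=R*Rn.from_rotvec(w*np.radians(6))
        print('#end',p.round(4),round(yaw(R),1),'err',(X-p).round(4),'rows',n)
    for i in range(0,len(out),12): print('['+', '.join(', '.join(f'{v:g}' for v in r) for r in out[i:i+12])+']')
    return p,R
E
python3 - <<'E'
from h import *
c=eyes.calibration('wrist');p,R=pose();C=-np.array(c['R']).T@np.array(c['t'])
print('cam in tool',R.inv().apply(C-p),'fwd',R.inv().apply(np.array(c['R'])[2]),c['K'][0][0],yaw(R))
plan([((.40,-.02,.26),17,100,20)])
E
```

```text
cam in tool [ 0.08030569 -0.00058753 -0.16658987] fwd [-2.84204179e-01  4.32585511e-04  9.58763682e-01] 310.3545109861651 -73.85716659408929Traceback (most recent call last):
  File "<stdin>", line 4, in <module>
  File "h.py", line 28, in plan
    T=Rn.from_matrix(np.array([[-s*-1,c,0],[-c,s,0],[0,0,-1]]))
  File "scipy/spatial/transform/_rotation.pyx", line 1143, in scipy.spatial.transform._rotation.Rotation.from_matrix
ValueError: Non-positive determinant (left-handed or null coordinate frame) in rotation matrix 0: [[ 0.2923717   0.95630476  0.        ]
 [-0.95630476  0.2923717   0.        ]
 [ 0.          0.         -1.        ]].
```

```bash
sed -i 's/\[\[-s\*-1,c,0\],\[-c,s,0\]/[[-s,c,0],[c,s,0]/' h.py
python3 - <<'E'
from h import *
plan([((.40,-.02,.26),17,100,20)])
E
```

```text
#end [ 0.3999 -0.0199  0.26  ] 17.0 err [ 0.0001 -0.0001 -0.    ] rows 20
[0.63, -0.78, -0.07, 0, 0, -0.76, 100, 0.69, -0.73, -0.07, 0, 0, -0.76, 100, 0.75, -0.67, -0.07, 0, 0, -0.76, 100, 0.8, -0.61, -0.07, 0, 0, -0.76, 100, 0.84, -0.55, -0.07, 0, 0, -0.76, 100, 0.89, -0.48, -0.07, 0, 0, -0.76, 100, 0.92, -0.41, -0.07, 0, 0, -0.76, 100, 0.95, -0.33, -0.07, 0, 0, -0.76, 100, 0.97, -0.25, -0.07, 0, 0, -0.76, 100, 0.99, -0.18, -0.07, 0, 0, -0.75, 100, 1, -0.1, -0.07, 0, 0, -0.76, 100, 1, -0.02, -0.07, 0, 0, -0.75, 100]
[1, 0.06, -0.07, 0, 0, -0.76, 100, 1, 0.14, -0.07, 0, 0, -0.75, 100, 0.98, 0.22, -0.07, 0, 0, -0.76, 100, 0.96, 0.3, -0.07, 0, 0, -0.75, 100, 0.94, 0.37, -0.06, 0, 0, -0.76, 100, 0.9, 0.45, -0.07, 0, 0, -0.75, 100, 0.86, 0.51, -0.06, 0, 0, -0.76, 100, 0.83, 0.58, -0.07, 0, 0, -0.75, 100]
```

apply_moves --steps '[0.63,-0.78,-0.07,0,0,-0.76,100,0.69,-0.73,-0.07,0,0,-0.76,100,0.75,-0.67,-0.07,0,0,-0.76,100,0.8,-0.61,-0.07,0,0,-0.76,100,0.84,-0.55,-0.07,0,0,-0.76,100,0.89,-0.48,-0.07,0,0,-0.76,100,0.92,-0.41,-0.07,0,0,-0.76,100,0.95,-0.33,-0.07,0,0,-0.76,100,0.97,-0.25,-0.07,0,0,-0.76,100,0.99,-0.18,-0.07,0,0,-0.75,100,1,-0.1,-0.07,0,0,-0.76,100,1,-0.02,-0.07,0,0,-0.75,100]'

```text
t: 2.05
tool_pos: [0.3067, -0.2412, 0.2442]
orientation: [2.558, 1.823, 0.0]
force: [-0.0, -1.1, -0.0]
opening: 0.0931
gripper_force: 0.0
```

apply_moves --steps '[1,0.06,-0.07,0,0,-0.76,100,1,0.14,-0.07,0,0,-0.75,100,0.98,0.22,-0.07,0,0,-0.76,100,0.96,0.3,-0.07,0,0,-0.75,100,0.94,0.37,-0.06,0,0,-0.76,100,0.9,0.45,-0.07,0,0,-0.75,100,0.86,0.51,-0.06,0,0,-0.76,100,0.83,0.58,-0.07,0,0,-0.75,100,0,0,0,0,0,0,100,0,0,0,0,0,0,100]'

```text
t: 2.88
tool_pos: [0.4001, -0.0187, 0.2602]
orientation: [1.865, 2.528, -0.0]
force: [-0.7, -0.1, -0.4]
opening: 0.0933
gripper_force: 0.0
```

Run:
```python
from h import *
import pickle
p,R=pose();print(p,yaw(R),robot.read_state()['q']); c=eyes.calibration('wrist');im=shot('wrist')
cv2.imwrite('pics/w1.png',cv2.resize(im,(768,576),interpolation=cv2.INTER_CUBIC)[:,:,::-1]);pickle.dump(c,open('w1.pkl','wb'))
for th,z in [('full_b_mid',.0275)]:
  print([(r['conf'],r['xy'],atz('wrist',r['xy'],z,c)) for r in eyes.place_of('wrist',th)])
```

```text
[ 0.40012025 -0.01866878  0.26015336] 17.16245141809526 [-1.74714389e-01 -4.46613142e-01  1.93059732e+00 -8.75428441e-05
  1.65751217e+00 -4.74263257e-01]
[(0.69, [285.6, 177.5], array([ 0.44913118, -0.03114343,  0.0275    ]))]
```

View pics/w1.png

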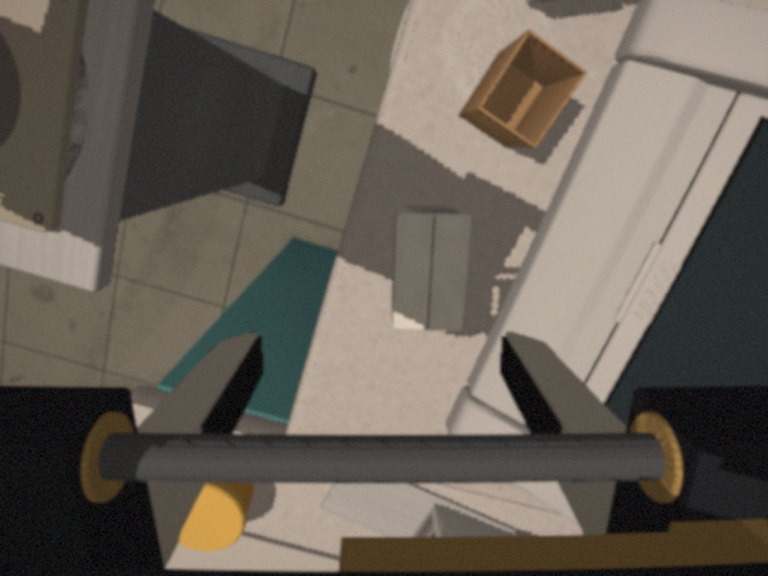

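Run:
```python
from h import *
import pickle
np.set_printoptions(precision=4,suppress=True)
c=pickle.load(open('w1.pkl','rb'))
W=np.array([atz('wrist',(u/1.5,v/1.5),.055,c)[:2] for u,v in [(397,213),(471,214),(467,330),(393,328)]]);print(W,W.mean(0))
for i in range(4):
    d=W[(i+1)%4]-W[i];print(np.linalg.norm(d),np.degrees(np.arctan2(d[1],d[0])))
for z in [0,.03,.06,.1,.15]:
    print(z,'wrist outer',[atz('wrist',(u/1.5,v/1.5),z,c)[:2] for u,v in [(600,110),(470,390)]],'ridge',[atz('wrist',(u/1.5,v/1.5),z,c)[:2] for u,v in[(735,95),(585,400)]],'top outer',[atz('top',(85+u/5,185+v/5),z)[:2] for u,v in [(450,8),(780,32)]],'scene',[atz('scene',q,z)[:2] for q in [(190,253),(256,208)]])
W=np.array([atz('wrist',(u/1.5,v/1.5),.087,c)[:2] for u,v in [(530,30),(585,72),(530,148),(460,115)]]);print('bin',W,W.mean(0))
```

```text
[[ 0.406   0.0094]
 [ 0.463   0.0261]
 [ 0.4944 -0.0691]
 [ 0.4328 -0.086 ]] [ 0.449  -0.0299]
0.059339995814961216 16.380956344471123
0.10022307942457664 -71.74006608558601
0.06389530353799461 -164.65311649271663
0.09902407309821705 105.65262371302852
0 wrist outer [array([0.5527, 0.1411]), array([ 0.5379, -0.1499])] ridge [array([0.6634, 0.1908]), array([ 0.6582, -0.1262])] top outer [array([0.5377, 0.093 ]), array([ 0.5291, -0.1066])] scene [array([0.5384, 0.1386]), array([ 0.5085, -0.1472])]
0.03 wrist outer [array([0.5403, 0.1353]), array([ 0.5266, -0.1353])] ridge [array([0.6433, 0.1815]), array([ 0.6385, -0.1133])] top outer [array([0.5321, 0.0871]), array([ 0.5238, -0.1071])] scene [array([0.511 , 0.1664]), array([ 0.4824, -0.107 ])]
0.06 wrist outer [array([0.528 , 0.1294]), array([ 0.5153, -0.1207])] ridge [array([0.6232, 0.1721]), array([ 0.6188, -0.1003])] top outer [array([0.5265, 0.0811]), array([ 0.5184, -0.1076])] scene [array([0.4835, 0.1941]), array([ 0.4562, -0.0668])]
0.1 wrist outer [array([0.5116, 0.1216]), array([ 0.5003, -0.1012])] ridge [array([0.5964, 0.1597]), array([ 0.5924, -0.0831])] top outer [array([0.5191, 0.0732]), array([ 0.5113, -0.1083])] scene [array([0.4469, 0.2311]), array([ 0.4213, -0.0132])]
0.15 wrist outer [array([0.4911, 0.1119]), array([ 0.4815, -0.0768])] ridge [array([0.5629, 0.1441]), array([ 0.5595, -0.0615])] top outer [array([0.5098, 0.0632]), array([ 0.5024, -0.1091])] scene [array([0.4011, 0.2774]), array([0.3776, 0.0537])]
bin [[0.4513 0.1566]
 [0.497  0.1437]
 [0.4795 0.0854]
 [0.4247 0.0914]] [0.4631 0.1193]
```

w1 shows full_b's top at (395–470, 213–330), square with the tool. The bin is at (522,90). The sealing machine's front lip is about 50 mm high at x≈0.525.

Run:
```python
from h import *
plan([((.4375,-.035,.12),16.5,100,5),((.4375,-.035,.03),16.5,100,5),((.4375,-.035,.03),16.5,100,1)])
```

```text
#end [ 0.4376 -0.0349  0.1199] 16.5 err [-0.0001 -0.0001  0.0001] rows 5
#end [ 0.4376 -0.0349  0.0299] 16.5 err [-0.0001 -0.0001  0.0001] rows 5
#end [ 0.4376 -0.0349  0.0299] 16.5 err [-0.0001 -0.0001  0.0001] rows 1
[-0.17, 0.21, 0.93, -0, 0, 0.01, 100, -0.17, 0.21, 0.93, -0, 0, 0.02, 100, -0.16, 0.22, 0.94, -0, 0, 0.01, 100, -0.17, 0.21, 0.93, -0, 0, 0.02, 100, -0.16, 0.22, 0.94, -0, 0, 0.01, 100, -0, -0, 0.6, -0, 0, 0, 100, -0, -0, 0.6, -0, 0, 0, 100, -0, -0, 0.6, -0, 0, 0, 100, -0, -0, 0.6, -0, 0, 0, 100, -0, -0, 0.6, -0, 0, 0, 100, -0, -0, -0, -0, 0, 0, 100]
```

apply_moves --steps '[-0.17,0.21,0.93,0,0,0.01,100,-0.17,0.21,0.93,0,0,0.02,100,-0.16,0.22,0.94,0,0,0.01,100,-0.17,0.21,0.93,0,0,0.02,100,-0.16,0.22,0.94,0,0,0.01,100,0,0,0.6,0,0,0,100,0,0,0.6,0,0,0,100,0,0,0.6,0,0,0,100,0,0,0.6,0,0,0,100,0,0,0.6,0,0,0,100,0,0,0,0,0,0,100]' --grip_force 15

```text
t: 3.9
tool_pos: [0.4345, -0.0353, 0.0264]
orientation: [-1.879, -2.511, 0.004]
force: [-0.9, 0.4, 0.2]
opening: 0.0929
gripper_force: 0.0
```

apply_moves --steps '[0,0,0,0,0,0,40,0,0,0,0,0,0,40,0,0,0,0,0,0,40,0,0,0,0,0,0,40,0,0,0,0,0,0,40,0,0,0,0,0,0,40]'

```text
t: 4.4
tool_pos: [0.4391, -0.0345, 0.0311]
orientation: [1.877, 2.516, 0.002]
force: [1.0, -0.2, 6.3]
opening: 0.0597
gripper_force: 15.0
```

Run:
```python
from h import *
np.set_printoptions(precision=4,suppress=True)
A,B=[atz('top',(275+u/5,130+(v-250)/5),.006)[:2] for u,v in [(118,580),(243,580)]]
x=np.array([np.cos(np.radians(-10.5)),np.sin(np.radians(-10.5))]);n=np.array([-x[1],x[0]])
print(A,B,'width',(A-B)@n,'centreline n',(A+B)/2@n,'laid n',np.array([.5874,-.3288])@n,'net',[np.array(q)@n for q in [(.5296,-.3211),(.5256,-.3138)]])
print('stop', [atz('top',(275+u/5,130+(v-250)/5),.115)[:2] for u,v in [(190,325),(320,355)]])
L=np.array([.5874,-.3288]);t=L-.1015*x;print(t)
e=t-.05*x
plan([((.43,-.04,.2),16.5,40,5),((*(t-.06*x),.2),79.5,40,None),((*(t-.06*x),.10),79.5,40,3)])
```

```text
[ 0.5193 -0.2801] [ 0.5216 -0.3558] width 0.07403986706383976 centreline n -0.2177771562456235 laid n -0.21624906593294083 net [np.float64(-0.2192112165181445), np.float64(-0.21276239779489628)]
stop [array([ 0.6459, -0.3043]), array([ 0.6312, -0.3771])]
[ 0.4876 -0.3103]
#end [ 0.4309 -0.0393  0.1811] 16.5 err [-0.0009 -0.0007  0.0189] rows 5
#end [ 0.4285 -0.2993  0.2   ] 79.5 err [ 0.0001 -0.0001 -0.    ] rows 11
#end [ 0.4285 -0.2993  0.11  ] 79.5 err [ 0.0001 -0.0001 -0.01  ] rows 3
[-0.02, -0.06, -1, 0, 0, 0, 40, -0.02, -0.06, -1, 0.01, 0, 0, 40, -0.02, -0.06, -1, 0, 0, 0, 40, -0.01, -0.06, -1, 0.01, 0.01, 0.01, 40, -0.01, -0.06, -1, 0, 0, 0, 40, -0.75, -0.23, -0.06, 0, 0, -0.95, 40, -0.73, -0.3, -0.06, 0, 0, -0.95, 40, -0.69, -0.38, -0.06, 0, 0, -0.96, 40, -0.65, -0.44, -0.06, 0, 0, -0.95, 40, -0.61, -0.51, -0.06, 0, 0, -0.96, 40, -0.55, -0.56, -0.05, 0, 0, -0.95, 40, -0.49, -0.62, -0.06, 0, 0, -0.96, 40]
[-0.43, -0.66, -0.05, 0, 0, -0.95, 40, -0.36, -0.7, -0.06, 0, 0, -0.96, 40, -0.29, -0.73, -0.05, 0, 0, -0.95, 40, -0.21, -0.76, -0.06, 0, 0, -0.96, 40, -0, -0, 1, 0, 0, 0, 40, -0, -0, 1, 0, 0, 0, 40, -0, -0, 1, 0, 0, 0, 40]
```

apply_moves --steps '[-0.02,-0.06,-1,0,0,0,40,-0.02,-0.06,-1,0.01,0,0,40,-0.02,-0.06,-1,0,0,0,40,-0.01,-0.06,-1,0.01,0.01,0.01,40,-0.01,-0.06,-1,0,0,0,40,-0.75,-0.23,-0.06,0,0,-0.95,40,-0.73,-0.3,-0.06,0,0,-0.95,40,-0.69,-0.38,-0.06,0,0,-0.96,40,-0.65,-0.44,-0.06,0,0,-0.95,40,-0.61,-0.51,-0.06,0,0,-0.96,40,-0.55,-0.56,-0.05,0,0,-0.95,40,-0.49,-0.62,-0.06,0,0,-0.96,40]'

```text
t: 5.4
tool_pos: [0.428, -0.2056, 0.1921]
orientation: [-0.895, -3.008, 0.0]
force: [0.8, -0.4, -0.9]
opening: 0.0597
gripper_force: 15.0
```

apply_moves --steps '[-0.43,-0.66,-0.05,0,0,-0.95,40,-0.36,-0.7,-0.06,0,0,-0.96,40,-0.29,-0.73,-0.05,0,0,-0.95,40,-0.21,-0.76,-0.06,0,0,-0.96,40,0,0,1,0,0,0,40,0,0,1,0,0,0,40,0,0,1,0,0,0,40,0,0,0,0,0,0,40,0,0,0,0,0,0,40]'

```text
t: 6.15
tool_pos: [0.4259, -0.2978, 0.1071]
orientation: [-0.287, -3.122, -0.005]
force: [0.0, -0.1, -0.5]
opening: 0.06
gripper_force: 15.0
```

Run:
```python
from h import *
import pickle
s=robot.read_state();p,R=pose();print(p,yaw(R),s['force'],s['opening'],R.as_matrix()[:,2])
c=eyes.calibration('wrist');w=shot('wrist');t=shot('top');pickle.dump(c,open('w2.pkl','wb'))
a=cv2.resize(w,(512,384));b=cv2.resize(t[130:226,270:398],(512,384),interpolation=cv2.INTER_CUBIC)
cv2.imwrite('pics/w2.png',cv2.resize(np.hstack([w[:,56:456],b[:,56:456]]),(800,384))[:,:,::-1])
```

```text
[ 0.42594851 -0.29780943  0.10710192] 79.511069870464 [ 0.01279944 -0.0622471  -0.48483785] 0.06003300452226691 [-0.00626379  0.00368428 -0.9999736 ]
```

View pics/w2.png

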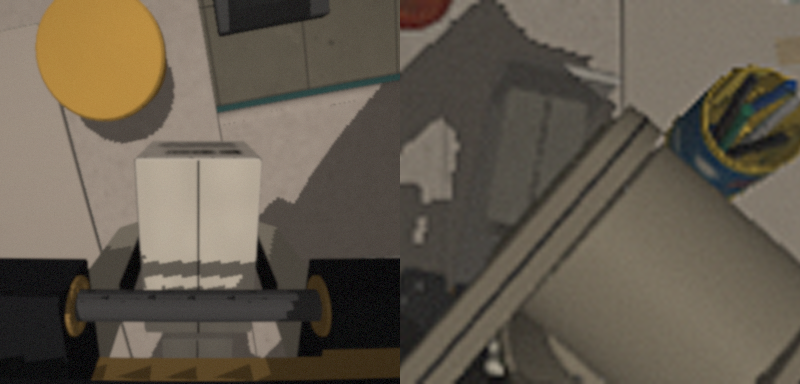

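w2 shows the carton squarely in the grip, its rear edge at row 158, the tub behind, and the laid carton still in place in the top view.

Run:
```python
from h import *
import pickle
np.set_printoptions(precision=4,suppress=True)
c=pickle.load(open('w2.pkl','rb'));p,R=pose()
for uv in [(56+136,158),(56+261,158)]:
    q=atz('wrist',uv,p[2]+.025,c);print(q,R.inv().apply(q-p))
L=np.array([.5874,-.3288]);x=np.array([np.cos(np.radians(-10.5)),np.sin(np.radians(-10.5))])
t=L-.1015*x
print((p[:2]-L)@x)
e=plan([((*(t-.012*x),.046),79.5,40,6),((*(t-.012*x),.041),79.5,40,2)])
```

```text
[ 0.3708 -0.3154  0.1357] [ 0.0537 -0.0259 -0.0249]
[ 0.3813 -0.2597  0.1357] [ 0.0536  0.0308 -0.025 ]
-0.16174427290454557
#end [ 0.4758 -0.3082  0.0459] 79.5 err [0.     0.0001 0.0001] rows 6
#end [ 0.4758 -0.3082  0.0411] 79.5 err [ 0.      0.0001 -0.0001] rows 2
[-0.27, 0, 0.36, -0, -0, 0, 40, -0.27, 0, 0.36, -0, -0, 0, 40, -0.27, 0, 0.36, -0, -0, 0, 40, -0.27, 0, 0.36, -0, -0, 0, 40, -0.26, 0.01, 0.36, -0, -0, 0, 40, -0.27, 0, 0.36, -0.01, -0.01, 0, 40, 0, 0, 0.08, 0, 0, 0, 40, 0, 0, 0.08, 0, 0, 0, 40]
```

apply_moves --steps '[-0.27,0,0.36,0,0,0,40,-0.27,0,0.36,0,0,0,40,-0.27,0,0.36,0,0,0,40,-0.27,0,0.36,0,0,0,40,-0.26,0.01,0.36,0,0,0,40,-0.27,0,0.36,0,0,0,40,0,0,0.08,0,0,0,40,0,0,0.08,0,0,0,40,-0.1,0,0,0,0,0,40,-0.1,0,0,0,0,0,40,-0.1,0,0,0,0,0,40,0,0,0,0,0,0,40]'

```text
t: 7.25
tool_pos: [0.4847, -0.3098, 0.0401]
orientation: [-0.287, -3.128, 0.001]
force: [-0.1, -0.8, -1.6]
opening: 0.0598
gripper_force: 15.0
```

apply_moves --steps '[-0.06,0,0,0,0,0,40,-0.06,0,0,0,0,0,40,0,0,0,0,0,0,40,0,0,0,0,0,0,40]'

```text
t: 7.58
tool_pos: [0.4873, -0.3099, 0.039]
orientation: [-0.287, -3.126, -0.0]
force: [0.1, -0.3, -0.6]
opening: 0.0597
gripper_force: 15.0
```

apply_moves --steps '[-0.06,0,0,0,0,0,40,-0.06,0,0,0,0,0,40,0,0,0,0,0,0,40,0,0,0,0,0,0,40]'

```text
t: 7.92
tool_pos: [0.4909, -0.3106, 0.039]
orientation: [-0.287, -3.126, -0.0]
force: [0.2, 0.3, -1.8]
opening: 0.0599
gripper_force: 15.0
```

apply_moves --steps '[-0.05,0,0,0,0,0,40,-0.05,0,0,0,0,0,40,0,0,0,0,0,0,40,0,0,0,0,0,0,40]'

```text
t: 8.25
tool_pos: [0.4932, -0.3106, 0.0386]
orientation: [-0.287, -3.125, -0.002]
force: [-3.2, 2.9, 0.3]
opening: 0.06
gripper_force: 15.0
```

Run:
```python
from h import *
import pickle
s=robot.read_state();p,R=pose();print(p,yaw(R),s['force'])
t=shot('top');b=cv2.resize(t[130:210,280:380],(800,600)[:2],interpolation=cv2.INTER_CUBIC)
cv2.imwrite('pics/t3.png',b[:,:,::-1])
```

```text
[ 0.49316218 -0.31064571  0.03861673] 79.51122474397638 [-3.22500248  2.87107398  0.27586996]
```

View pics/t3.png

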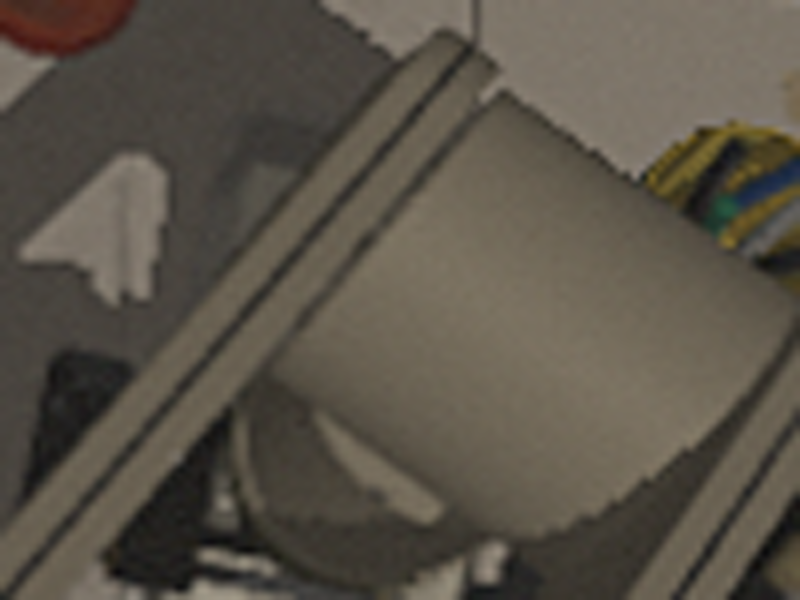

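The arm covers the base in t3, so the picture adds nothing. Contact is felt at 3 N where predicted, so I lower, release and rise.

apply_moves --steps '[0,0,0.07,0,0,0,40,0,0,0.03,0,0,0,40,0,0,0,0,0,0,90,0,0,0,0,0,0,90,0,0,0,0,0,0,90,0,0,-0.5,0,0,0,90,0,0,-1,0,0,0,90,0,0,-1,0,0,0,90,0,0,-1,0,0,0,90,0,0,-1,0,0,0,90,0,0,-1,0,0,0,90,0,0,-1,0,0,0,90]'

```text
t: 9.3
tool_pos: [0.4943, -0.3113, 0.2326]
orientation: [-0.287, -3.127, 0.0]
force: [0.5, 0.4, 0.1]
opening: 0.0835
gripper_force: 0.0
```

Run:
```python
from h import *
plan([((.43,.16,.30),17,100,13)])
```

```text
#end [0.4332 0.1359 0.2966] 17.0 err [-0.0032  0.0241  0.0034] rows 13
[0.33, 1, -0.15, -0, -0, 0.8, 100, 0.43, 1, -0.15, -0, -0, 0.8, 100, 0.53, 1, -0.16, -0, -0, 0.8, 100, 0.64, 1, -0.17, -0, -0, 0.8, 100, 0.77, 1, -0.18, -0, -0, 0.8, 100, 0.85, 0.94, -0.18, -0, -0, 0.8, 100, 0.93, 0.86, -0.18, -0, -0, 0.8, 100, 1, 0.78, -0.18, -0, -0, 0.8, 100, 1, 0.66, -0.17, -0, -0, 0.8, 100, 1, 0.55, -0.16, -0, -0, 0.8, 100, 1, 0.44, -0.15, -0, -0, 0.81, 100, 1, 0.34, -0.15, -0.01, -0, 0.8, 100]
[1, 0.25, -0.15, -0, -0, 0.81, 100]
```

Run:
```python
from h import *
plan([((.43,.22,.32),17,100,16)])
```

```text
#end [0.4308 0.2131 0.3188] 17.0 err [-0.0008  0.0069  0.0012] rows 16
[0.31, 1, -0.17, -0, -0, 0.65, 100, 0.39, 1, -0.18, -0, -0, 0.65, 100, 0.47, 1, -0.18, -0, -0, 0.65, 100, 0.55, 0.98, -0.18, -0, -0, 0.65, 100, 0.61, 0.94, -0.18, -0, -0, 0.65, 100, 0.68, 0.9, -0.18, -0, -0, 0.65, 100, 0.73, 0.85, -0.18, -0, -0, 0.65, 100, 0.79, 0.8, -0.18, -0, -0, 0.65, 100, 0.84, 0.74, -0.19, -0, -0, 0.65, 100, 0.89, 0.68, -0.18, -0, -0, 0.65, 100, 0.94, 0.62, -0.19, -0, -0, 0.65, 100, 0.98, 0.56, -0.18, -0, -0, 0.65, 100]
[1, 0.48, -0.18, -0, -0, 0.65, 100, 1, 0.4, -0.18, -0, -0, 0.66, 100, 1, 0.33, -0.17, -0.01, -0, 0.65, 100, 1, 0.25, -0.17, -0, -0, 0.66, 100]
```

apply_moves --steps '[0.31,1,-0.17,0,0,0.65,100,0.39,1,-0.18,0,0,0.65,100,0.47,1,-0.18,0,0,0.65,100,0.55,0.98,-0.18,0,0,0.65,100,0.61,0.94,-0.18,0,0,0.65,100,0.68,0.9,-0.18,0,0,0.65,100,0.73,0.85,-0.18,0,0,0.65,100,0.79,0.8,-0.18,0,0,0.65,100,0.84,0.74,-0.19,0,0,0.65,100,0.89,0.68,-0.18,0,0,0.65,100,0.94,0.62,-0.19,0,0,0.65,100,0.98,0.56,-0.18,0,0,0.65,100]'

```text
t: 10.3
tool_pos: [0.4459, 0.0875, 0.297]
orientation: [-1.511, -2.754, -0.0]
force: [-0.4, -0.4, 0.0]
opening: 0.093
gripper_force: 0.0
```

apply_moves --steps '[1,0.48,-0.18,0,0,0.65,100,1,0.4,-0.18,0,0,0.66,100,1,0.33,-0.17,0,0,0.65,100,1,0.25,-0.17,0,0,0.66,100,0,0,0,0,0,0,100,0,0,0,0,0,0,100]'

```text
t: 10.8
tool_pos: [0.4307, 0.2145, 0.3177]
orientation: [-1.863, -2.528, 0.001]
force: [-0.3, -0.3, -0.2]
opening: 0.0935
gripper_force: 0.0
```

Run:
```python
from h import *
import pickle
p,R=pose();print(p,yaw(R))
c=eyes.calibration('wrist');w=shot('wrist');t=shot('top');pickle.dump(c,open('w3.pkl','wb'))
b=cv2.resize(t[140:212,290:340],(400,576),interpolation=cv2.INTER_CUBIC)
a=cv2.resize(w[0:288,150:350],(400,576),interpolation=cv2.INTER_CUBIC)
cv2.imwrite('pics/w4.png',np.hstack([a,b])[:,:,::-1])
for th,z in [('full_a_mid',.0275),('half_mid',.0825)]:
  print([(r['conf'],r['xy'],atz('wrist',r['xy'],z,c)) for r in eyes.place_of('wrist',th)])
```

```text
[0.43067807 0.21445375 0.31773794] 17.207187560632402
[]
[(0.65, [290.1, 144.8], array([0.47124854, 0.24504933, 0.0825    ]))]
```

View pics/w4.png

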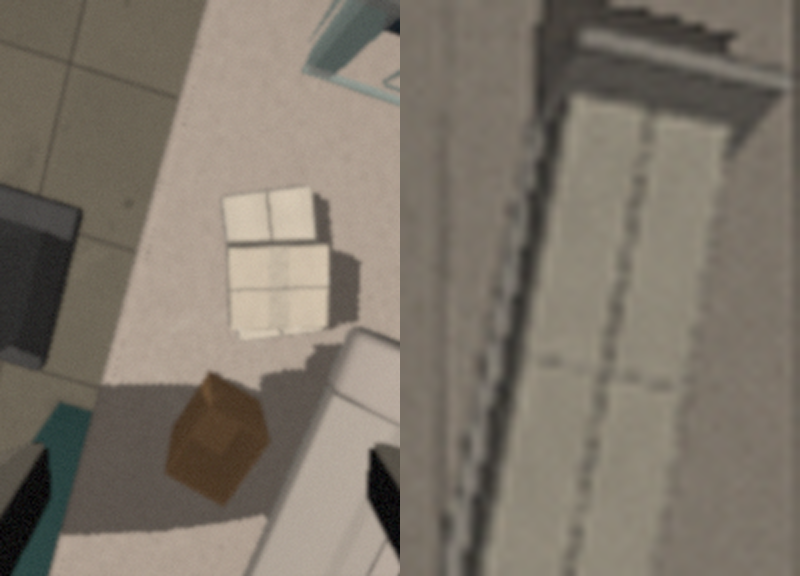

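w4 shows the half's top at (228–329, 243–330) with full_a under it, its far edge at (222,195)–(312,187). On the right the two lower cartons lie end to end and in line.

Run:
```python
from h import *
import pickle
np.set_printoptions(precision=4,suppress=True)
c=pickle.load(open('w3.pkl','rb'))
def rep(nm,cam,P,z,f,c=None):
    W=np.array([atz(cam,f(u,v),z,c)[:2] for u,v in P]);print(nm,W.round(4).tolist(),W.mean(0))
    for i in range(len(P)):
        d=W[(i+1)%len(P)]-W[i];print('  len',np.linalg.norm(d).round(4),'ang',np.degrees(np.arctan2(d[1],d[0])).round(1))
f=lambda u,v:(150+u/2,v/2)
rep('half','wrist',[(228,245),(329,243),(327,330),(232,327)],.11,f,c)
rep('a far','wrist',[(222,195),(312,187)],.055,f,c)
g=lambda u,v:(290+(u-400)/8,140+v/8)
rep('low far','top',[(568,95),(730,125),(683,385),(525,357)],.061,g)
```

```text
half [[0.4287, 0.2642], [0.4856, 0.2831], [0.5027, 0.2331], [0.4461, 0.2175]] [0.4658 0.2495]
  len 0.06 ang 18.4
  len 0.0529 ang -71.2
  len 0.0587 ang -164.7
  len 0.0498 ang 110.5
a far [[0.4179, 0.2905], [0.4735, 0.3132]] [0.4457 0.3018]
  len 0.0601 ang 22.2
  len 0.0601 ang -157.8
low far [[0.6419, -0.3082], [0.6326, -0.3678], [0.5353, -0.3495], [0.5437, -0.2924]] [ 0.5884 -0.3295]
  len 0.0603 ang -98.8
  len 0.0991 ang 169.3
  len 0.0577 ang 81.6
  len 0.0994 ang -9.1
```

Run:
```python
from h import *
print([atz('top',q,0)[:2] for q in [(287,137),(278,130),(292,132)]])
plan([((.4635,.2495,.17),17.5,100,6),((.4635,.2495,.083),17.5,100,4)])
```

```text
[array([ 0.70547606, -0.2440139 ]), array([ 0.72736887, -0.21562897]), array([ 0.72240446, -0.25954225])]
#end [0.4634 0.2495 0.1701] 17.5 err [ 0.0001 -0.     -0.0001] rows 6
#end [0.4634 0.2495 0.0831] 17.5 err [ 0.0001  0.     -0.0001] rows 4
[0.15, 0.24, 0.82, -0, -0, -0.02, 100, 0.14, 0.23, 0.82, -0, -0, -0.01, 100, 0.15, 0.24, 0.82, -0.01, -0, -0.02, 100, 0.14, 0.23, 0.81, -0, -0, -0.01, 100, 0.14, 0.24, 0.82, -0.01, -0, -0.02, 100, 0.15, 0.23, 0.81, -0, -0.01, -0.01, 100, -0, 0, 0.73, -0, 0, -0, 100, -0, 0, 0.72, -0, 0, -0, 100, -0, 0, 0.73, -0, 0, -0, 100, -0, 0, 0.72, -0, 0, -0, 100]
```

apply_moves --steps '[0.15,0.24,0.82,0,0,-0.02,100,0.14,0.23,0.82,0,0,-0.01,100,0.15,0.24,0.82,0,0,-0.02,100,0.14,0.23,0.81,0,0,-0.01,100,0.14,0.24,0.82,0,0,-0.02,100,0.15,0.23,0.81,0,0,-0.01,100,0,0,0.73,0,0,0,100,0,0,0.72,0,0,0,100,0,0,0.73,0,0,0,100,0,0,0.72,0,0,0,100,0,0,0,0,0,0,100,0,0,0,0,0,0,100]'

```text
t: 12.0
tool_pos: [0.462, 0.2492, 0.0823]
orientation: [-1.856, -2.53, 0.006]
force: [0.6, 0.6, 1.1]
opening: 0.0931
gripper_force: 0.0
```

apply_moves --steps '[0,0,0,0,0,0,40,0,0,0,0,0,0,40,0,0,0,0,0,0,40,0,0,0,0,0,0,40,0,0,0,0,0,0,40,0,0,0,0,0,0,40]'

```text
t: 12.5
tool_pos: [0.4633, 0.2509, 0.084]
orientation: [-1.856, -2.533, 0.0]
force: [-0.6, 0.3, 2.1]
opening: 0.0599
gripper_force: 14.9
```

Run:
```python
from h import *
p,R=pose();print(p,yaw(R))
L=np.array([.588,-.3293]);x=np.array([.983,-.182]);n=np.array([.182,.983])
t=L+.0245*x-.001*n
plan([((p[0]-.01,p[1],.24),17.5,40,6),((.45,-.02,.26),40,40,8),((*(t-.03*x),.24),79.5,40,10),((*(t-.03*x),.14),79.5,40,4)])
```

```text
[0.46329614 0.25088603 0.08403294] 17.53445470256843
#end [0.4533 0.251  0.24  ] 17.5 err [-0.     -0.0001 -0.    ] rows 6
#end [ 0.45   -0.0199  0.2601] 40.0 err [ 0.     -0.0001 -0.0001] rows 8
#end [ 0.5824 -0.3292  0.2399] 79.5 err [ 0.     -0.0001  0.0001] rows 10
#end [ 0.5824 -0.3291  0.14  ] 79.5 err [ 0.     -0.0001 -0.    ] rows 4
[0.02, -0.05, -0.87, -0, -0, 0, 40, 0.02, -0.05, -0.87, -0, -0, 0, 40, 0.02, -0.06, -0.86, -0, -0, 0, 40, 0.02, -0.05, -0.87, -0, -0, 0, 40, 0.01, -0.06, -0.86, -0, -0.01, 0, 40, 0.02, -0.05, -0.87, -0.01, -0, 0.01, 40, -1, -0.33, -0.08, 0, -0, -0.47, 40, -1, -0.38, -0.08, 0, -0, -0.47, 40, -1, -0.44, -0.08, 0, -0, -0.47, 40, -1, -0.5, -0.08, 0, -0, -0.47, 40, -1, -0.57, -0.08, 0, -0, -0.47, 40, -1, -0.63, -0.09, 0, -0, -0.47, 40]
[-0.97, -0.68, -0.09, 0, -0, -0.47, 40, -0.93, -0.73, -0.09, 0, -0, -0.46, 40, -1, -0.3, 0.06, 0, -0, -0.66, 40, -1, -0.38, 0.06, 0, -0, -0.66, 40, -1, -0.46, 0.07, 0, -0, -0.66, 40, -1, -0.55, 0.07, 0, -0, -0.66, 40, -0.96, -0.62, 0.07, 0, -0, -0.66, 40, -0.92, -0.68, 0.07, 0, -0, -0.66, 40, -0.87, -0.74, 0.07, 0, -0, -0.66, 40, -0.82, -0.8, 0.07, 0, -0, -0.66, 40, -0.76, -0.86, 0.06, 0, -0, -0.65, 40, -0.69, -0.9, 0.07, 0, 0, -0.66, 40]
[-0, -0, 0.83, 0, 0, 0, 40, -0, -0, 0.83, 0, 0, 0, 40, -0, -0, 0.84, 0, 0, 0, 40, -0, -0, 0.83, 0, 0, 0, 40]
```

apply_moves --steps '[0.02,-0.05,-0.87,0,0,0,40,0.02,-0.05,-0.87,0,0,0,40,0.02,-0.06,-0.86,0,0,0,40,0.02,-0.05,-0.87,0,0,0,40,0.01,-0.06,-0.86,0,0,0,40,0.02,-0.05,-0.87,0,0,0.01,40,-1,-0.33,-0.08,0,0,-0.47,40,-1,-0.38,-0.08,0,0,-0.47,40,-1,-0.44,-0.08,0,0,-0.47,40,-1,-0.5,-0.08,0,0,-0.47,40,-1,-0.57,-0.08,0,0,-0.47,40,-1,-0.63,-0.09,0,0,-0.47,40]'

```text
t: 13.5
tool_pos: [0.4503, 0.0497, 0.2542]
orientation: [-1.46, -2.779, 0.001]
force: [0.5, 0.1, 0.1]
opening: 0.0603
gripper_force: 14.9
```

apply_moves --steps '[-0.97,-0.68,-0.09,0,0,-0.47,40,-0.93,-0.73,-0.09,0,0,-0.46,40,-1,-0.3,0.06,0,0,-0.66,40,-1,-0.38,0.06,0,0,-0.66,40,-1,-0.46,0.07,0,0,-0.66,40,-1,-0.55,0.07,0,0,-0.66,40,-0.96,-0.62,0.07,0,0,-0.66,40,-0.92,-0.68,0.07,0,0,-0.66,40,-0.87,-0.74,0.07,0,0,-0.66,40,-0.82,-0.8,0.07,0,0,-0.66,40,-0.76,-0.86,0.06,0,0,-0.65,40,-0.69,-0.9,0.07,0,0,-0.66,40]'

```text
t: 14.5
tool_pos: [0.5825, -0.3309, 0.2385]
orientation: [-0.282, -3.126, -0.001]
force: [0.6, -0.3, -0.7]
opening: 0.0602
gripper_force: 14.9
```

apply_moves --steps '[0,0,0.83,0,0,0,40,0,0,0.83,0,0,0,40,0,0,0.84,0,0,0,40,0,0,0,0,0,0,40,0,0,0,0,0,0,40]'

```text
t: 14.92
tool_pos: [0.5806, -0.3284, 0.1619]
orientation: [-0.287, -3.122, -0.004]
force: [-0.1, -0.4, 0.2]
opening: 0.06
gripper_force: 14.9
```

Run:
```python
from h import *
import pickle
p,R=pose();s=robot.read_state();print(p,yaw(R),s['force'],s['opening'])
c=eyes.calibration('wrist');w=shot('wrist');pickle.dump((c,p,R),open('w5.pkl','wb'))
cv2.imwrite('pics/w5.png',cv2.resize(w,(768,576),interpolation=cv2.INTER_CUBIC)[:,:,::-1])
```

```text
[ 0.58062451 -0.32844704  0.1619313 ] 79.50864473052938 [-0.13402166 -0.3725655   0.17410515] 0.05999627674462343
```

View pics/w5.png

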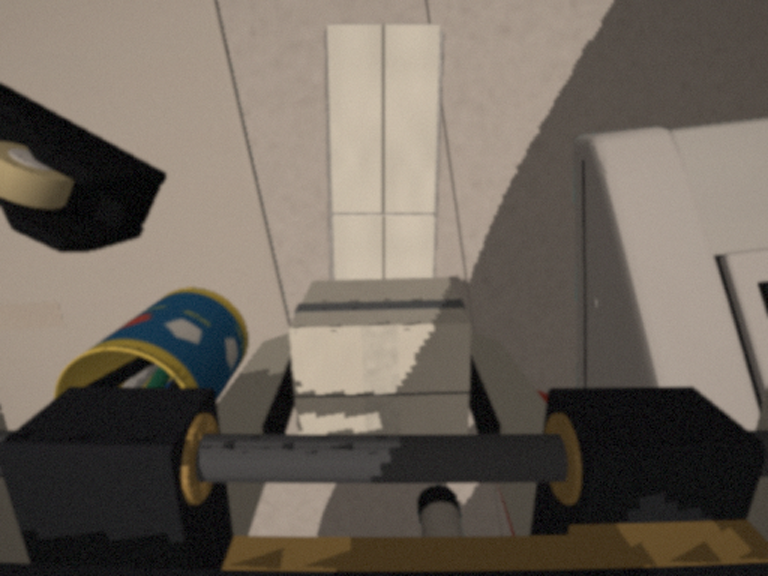

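w5 shows the lower course straight, with its joint at row 213 (cols 330–437) and its near end at row 25. The held half's rear top edge is at row 323 (cols 290–470).

Run:
```python
from h import *
import pickle
np.set_printoptions(precision=4,suppress=True)
c,p,R=pickle.load(open('w5.pkl','rb'))
A=lambda u,v,z:atz('wrist',(u/1.5,v/1.5),z,c)
J=[A(330,213,.061),A(437,213,.061)];E=[A(328,25,.061),A(441,25,.061)]
jm=(J[0]+J[1])[:2]/2;em=(E[0]+E[1])[:2]/2
print('joint',J,jm,'end',E,em,'w',np.linalg.norm(J[0]-J[1]),np.linalg.norm(E[0]-E[1]),'len',np.linalg.norm(jm-em),'ang',np.degrees(np.arctan2(*(jm-em)[::-1])))
H=[R.inv().apply(A(u,v,p[2]+.027)-p) for u,v in[(290,325),(470,322)]];print('half rear in tool',H)
x=np.array([.983,-.182]);n=np.array([.182,.983]);print('joint->along',jm@x,'n',jm@n,em@n,'tool along',p[:2]@x,p[:2]@n,'L',np.array([.588,-.3293])@x)
```

```text
joint [array([ 0.5361, -0.3491,  0.061 ]), array([ 0.5474, -0.2885,  0.061 ])] [ 0.5418 -0.3188] end [array([ 0.4393, -0.3294,  0.061 ]), array([ 0.4501, -0.2712,  0.061 ])] [ 0.4447 -0.3003] w 0.06166442677322954 0.05914249074905284 len 0.09877239505403125 ang -10.797604898704606
half rear in tool [array([ 0.022 , -0.0286, -0.0269]), array([ 0.023 ,  0.0295, -0.0268])]
joint->along 0.5905718021575668 n -0.21476780910413443 -0.21423663456451272 tool along 0.6305312570480784 -0.21718978079448673 L 0.6379366
```

apply_moves --steps '[0,0,0.58,0,0,0,40,0,0,0.58,0,0,0,40,0,0,0.58,0,0,0,40,0,0,0.57,0,0,0,40,0,0,0,0,0,0,40,-0.2,0,0,0,0,0,40,-0.2,0,0,0,0,0,40,-0.2,0,0,0,0,0,40,-0.2,0,0,0,0,0,40,-0.1,0,0,0,0,0,40,0,0,0,0,0,0,40,0,0,0,0,0,0,40]'

```text
t: 15.97
tool_pos: [0.6085, -0.3342, 0.0946]
orientation: [-0.287, -3.126, -0.0]
force: [0.5, 1.0, -1.0]
opening: 0.0602
gripper_force: 14.9
```

Run:
```python
from h import *
p,R=pose();s=robot.read_state();x=np.array([.983,-.182]);n=np.array([.182,.983]);print(p,p[:2]@x,p[:2]@n,s['force'])
```

```text
[ 0.60854087 -0.33423422  0.09461416] 0.6590263032813011 -0.21779779802403618 [ 0.5052726   0.9660948  -1.00390408]
```

apply_moves --steps '[-0.05,0,0.06,0,0,0,40,0,0,0.06,0,0,0,40,0,0,0,0,0,0,40]'

```text
t: 16.22
tool_pos: [0.6094, -0.3344, 0.0903]
orientation: [-0.287, -3.125, -0.001]
force: [-0.9, -0.6, -0.3]
opening: 0.06
gripper_force: 14.9
```

apply_moves --steps '[-0.04,0,0,0,0,0,40,0,0,0,0,0,0,40,0,0,0,0,0,0,40]'

```text
t: 16.47
tool_pos: [0.6109, -0.3347, 0.0909]
orientation: [-0.287, -3.126, -0.0]
force: [-0.1, 0.8, -1.2]
opening: 0.0603
gripper_force: 14.9
```

apply_moves --steps '[0,0,0.04,0,0,0,40,0,0,0,0,0,0,40,0,0,0,0,0,0,90,0,0,0,0,0,0,90,0,0,0,0,0,0,90,0,0,-0.5,0,0,0,90,0,0,-1,0,0,0,90,0,0,-1,0,0,0,90,0,0,-1,0,0,0,90,0,0,-1,0,0,0,90,0,0,-1,0,0,0,90]'

```text
t: 17.38
tool_pos: [0.6112, -0.3347, 0.2577]
orientation: [-0.287, -3.127, 0.0]
force: [0.7, -0.9, -0.6]
opening: 0.0836
gripper_force: 0.0
```

Run:
```python
from h import *
p,R=pose();print(p,robot.read_state()['q'])
plan([((.46,-.02,.26),45,100,11),((.435,.2145,.26),21,100,8)])
```

```text
[ 0.6111621  -0.33469857  0.2576741 ] [-5.74088879e-01  3.86386175e-01  1.11821258e+00 -8.98581862e-04
  1.63806881e+00 -1.96177375e+00]
#end [ 0.46   -0.0199  0.2599] 45.0 err [-0.     -0.0001  0.0001] rows 11
#end [0.435  0.2145 0.2599] 21.0 err [0.     0.     0.0001] rows 8
[0.62, 0.85, -0.01, -0, -0, 0.52, 100, 0.67, 0.82, -0.01, -0, -0, 0.52, 100, 0.71, 0.78, -0.01, -0, -0, 0.52, 100, 0.76, 0.74, -0.01, -0, -0, 0.52, 100, 0.79, 0.7, -0, -0, -0, 0.52, 100, 0.83, 0.66, -0.01, -0, -0, 0.53, 100, 0.87, 0.61, -0, -0, -0, 0.52, 100, 0.9, 0.56, -0.01, -0, -0, 0.53, 100, 0.93, 0.51, -0, -0, -0, 0.52, 100, 0.95, 0.46, -0.01, -0.01, -0, 0.53, 100, 0.98, 0.4, -0, -0, -0.01, 0.52, 100, 0.76, 0.62, -0, -0, 0, 0.5, 100]
[0.8, 0.58, -0, -0, 0, 0.5, 100, 0.82, 0.53, -0, -0, 0, 0.5, 100, 0.85, 0.49, -0, -0, 0, 0.5, 100, 0.88, 0.44, -0, 0, 0, 0.5, 100, 0.9, 0.4, -0, 0, 0, 0.5, 100, 0.92, 0.35, -0, 0, 0, 0.5, 100, 0.93, 0.3, -0, 0, 0, 0.5, 100]
```

apply_moves --steps '[0.62,0.85,-0.01,0,0,0.52,100,0.67,0.82,-0.01,0,0,0.52,100,0.71,0.78,-0.01,0,0,0.52,100,0.76,0.74,-0.01,0,0,0.52,100,0.79,0.7,0,0,0,0.52,100,0.83,0.66,-0.01,0,0,0.53,100,0.87,0.61,0,0,0,0.52,100,0.9,0.56,-0.01,0,0,0.53,100,0.93,0.51,0,0,0,0.52,100,0.95,0.46,-0.01,0,0,0.53,100,0.98,0.4,0,0,0,0.52,100,0.76,0.62,0,0,0,0.5,100]'

```text
t: 18.38
tool_pos: [0.4557, 0.0104, 0.2588]
orientation: [-1.282, -2.867, 0.0]
force: [0.8, 0.5, 0.0]
opening: 0.0929
gripper_force: 0.0
```

apply_moves --steps '[0.8,0.58,0,0,0,0.5,100,0.82,0.53,0,0,0,0.5,100,0.85,0.49,0,0,0,0.5,100,0.88,0.44,0,0,0,0.5,100,0.9,0.4,0,0,0,0.5,100,0.92,0.35,0,0,0,0.5,100,0.93,0.3,0,0,0,0.5,100,0,0,0,0,0,0,100,0,0,0,0,0,0,100]'

```text
t: 19.13
tool_pos: [0.4348, 0.2155, 0.2584]
orientation: [-1.774, -2.591, 0.001]
force: [-0.1, -0.4, 0.8]
opening: 0.0932
gripper_force: 0.0
```

Run:
```python
from h import *
import pickle
p,R=pose();print(p,yaw(R))
c=eyes.calibration('wrist');w=shot('wrist');t=shot('top');pickle.dump((c,p,R),open('w6.pkl','wb'))
b=cv2.resize(t[140:212,290:340],(400,576),interpolation=cv2.INTER_CUBIC)
a=cv2.resize(w[0:288,170:370],(400,576),interpolation=cv2.INTER_CUBIC)
cv2.imwrite('pics/w6.png',np.hstack([a,b])[:,:,::-1])
print([(r['conf'],r['xy'],atz('wrist',r['xy'],.0275,c)) for r in eyes.place_of('wrist','full_a_mid')])
```

```text
[0.43476783 0.21553657 0.25844692] 21.206770555330557
[(0.66, [288.1, 137.6], array([0.46644514, 0.25681637, 0.0275    ]))]
```

View pics/w6.png

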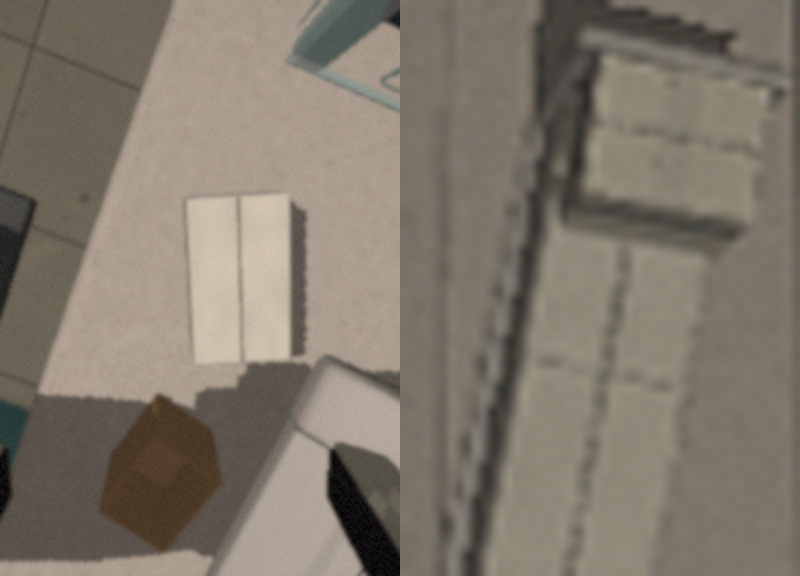

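w6 shows full_a alone, its top at (187–291, 196–361), and the half standing up to the stop at (583–768, 55–228) on the laid carton.

Run:
```python
from h import *
import pickle
np.set_printoptions(precision=4,suppress=True)
c,p,R=pickle.load(open('w6.pkl','rb'))
def rep(nm,cam,P,z,f,c=None):
    W=np.array([atz(cam,f(u,v),z,c)[:2] for u,v in P]);print(nm,W.round(4).tolist(),W.mean(0))
    for i in range(len(P)):
        d=W[(i+1)%len(P)]-W[i];print('  len',np.linalg.norm(d).round(4),'ang',np.degrees(np.arctan2(d[1],d[0])).round(1))
    return W.mean(0)
a=rep('a','wrist',[(187,198),(290,195),(292,360),(195,362)],.055,lambda u,v:(170+u/2,v/2),c)
h=rep('half','top',[(600,55),(768,92),(747,228),(583,195)],.116,lambda u,v:(290+(u-400)/8,140+v/8))
x=np.array([.983,-.182]);n=np.array([.182,.983]);print(h@x,h@n)
```

```text
a [[0.4187, 0.2898], [0.4734, 0.3129], [0.5149, 0.2234], [0.4594, 0.2005]] [0.4666 0.2567]
  len 0.0593 ang 22.9
  len 0.0987 ang -65.1
  len 0.0601 ang -157.6
  len 0.0981 ang 114.5
half [[0.6403, -0.3097], [0.6291, -0.3684], [0.5803, -0.3603], [0.59, -0.3035]] [ 0.6099 -0.3355]
  len 0.0598 ang -100.8
  len 0.0495 ang 170.6
  len 0.0576 ang 80.3
  len 0.0507 ang -7.0
0.6606249258057805 -0.21874483637921519
```

Run:
```python
from h import *
plan([((.464,.256,.13),23.3,100,5),((.464,.256,.03),23.3,100,5)])
```

```text
#end [0.464  0.256  0.1299] 23.3 err [0.     0.     0.0001] rows 5
#end [0.4639 0.2559 0.03  ] 23.3 err [0.0001 0.0001 0.    ] rows 5
[0.19, 0.28, 0.85, -0, -0, -0.08, 100, 0.19, 0.28, 0.85, -0, -0, -0.08, 100, 0.19, 0.29, 0.85, -0, -0, -0.07, 100, 0.19, 0.29, 0.86, -0.01, -0, -0.08, 100, 0.19, 0.28, 0.86, -0, -0.01, -0.07, 100, 0, 0, 0.67, -0, 0, -0, 100, 0, 0, 0.66, -0, 0, -0, 100, 0, 0, 0.67, -0, 0, -0, 100, 0, 0, 0.66, -0, 0, -0, 100, 0, 0, 0.67, -0, 0, -0, 100]
```

apply_moves --steps '[0.19,0.28,0.85,0,0,-0.08,100,0.19,0.28,0.85,0,0,-0.08,100,0.19,0.29,0.85,0,0,-0.07,100,0.19,0.29,0.86,0,0,-0.08,100,0.19,0.28,0.86,0,0,-0.07,100,0,0,0.67,0,0,0,100,0,0,0.66,0,0,0,100,0,0,0.67,0,0,0,100,0,0,0.66,0,0,0,100,0,0,0.67,0,0,0,100,0,0,0,0,0,0,100,0,0,0,0,0,0,100]'

```text
t: 20.28
tool_pos: [0.4628, 0.2554, 0.0287]
orientation: [-1.727, -2.62, 0.005]
force: [0.2, -0.1, 0.1]
opening: 0.0929
gripper_force: 0.0
```

apply_moves --steps '[0,0,0,0,0,0,40,0,0,0,0,0,0,40,0,0,0,0,0,0,40,0,0,0,0,0,0,40,0,0,0,0,0,0,40,0,0,0,0,0,0,40]'

```text
t: 20.78
tool_pos: [0.4638, 0.257, 0.03]
orientation: [-1.726, -2.623, 0.0]
force: [-0.3, 0.2, 4.0]
opening: 0.0603
gripper_force: 15.0
```

Run:
```python
from h import *
p,R=pose();print(p,yaw(R))
x=np.array([.983,-.182]);n=np.array([.182,.983])
t=.588*x-.217*n-.06*x*0
plan([((p[0]-.01,p[1],.25),23.3,40,8),((.45,-.02,.26),45,40,9),((*(.54*x-.217*n),.23),79.5,40,11)])
```

```text
[0.46379903 0.25703664 0.02999811] 23.297521689157993
#end [0.4539 0.2571 0.2499] 23.3 err [-0.0001 -0.      0.0001] rows 8
#end [ 0.4499 -0.0201  0.2601] 45.0 err [ 0.0001  0.0001 -0.0001] rows 9
#end [ 0.4914 -0.3116  0.23  ] 79.5 err [-0. -0.  0.] rows 11
[0.02, -0.04, -0.92, -0, -0, -0, 40, 0.02, -0.04, -0.92, -0, -0, -0, 40, 0.02, -0.04, -0.92, -0, -0, -0, 40, 0.02, -0.04, -0.91, -0, -0, -0, 40, 0.02, -0.04, -0.92, -0, -0, -0, 40, 0.01, -0.04, -0.91, -0, -0, -0, 40, 0.02, -0.04, -0.92, -0, -0.01, -0, 40, 0.01, -0.03, -0.91, -0.01, -0, -0, 40, -0.94, -0.42, -0.04, 0, -0, -0.4, 40, -0.92, -0.46, -0.04, 0, -0, -0.4, 40, -0.9, -0.5, -0.04, 0, -0, -0.4, 40, -0.88, -0.53, -0.04, 0, -0, -0.4, 40]
[-0.85, -0.57, -0.04, 0, -0, -0.4, 40, -0.83, -0.6, -0.03, 0, -0, -0.4, 40, -0.8, -0.64, -0.04, 0, -0, -0.41, 40, -0.77, -0.67, -0.03, 0, -0, -0.4, 40, -0.75, -0.71, -0.04, 0, -0, -0.41, 40, -0.71, -0.54, 0.09, 0, -0, -0.52, 40, -0.68, -0.57, 0.09, 0, -0, -0.52, 40, -0.65, -0.61, 0.09, 0, -0, -0.52, 40, -0.62, -0.65, 0.09, 0, -0, -0.52, 40, -0.58, -0.68, 0.09, 0, -0, -0.52, 40, -0.54, -0.71, 0.09, 0, -0, -0.52, 40, -0.5, -0.74, 0.09, 0, -0, -0.53, 40]
[-0.46, -0.76, 0.09, 0, -0, -0.52, 40, -0.42, -0.79, 0.09, 0, -0, -0.53, 40, -0.38, -0.81, 0.09, 0, -0, -0.52, 40, -0.34, -0.82, 0.1, 0, -0, -0.53, 40]
```

apply_moves --steps '[0.02,-0.04,-0.92,0,0,0,40,0.02,-0.04,-0.92,0,0,0,40,0.02,-0.04,-0.92,0,0,0,40,0.02,-0.04,-0.91,0,0,0,40,0.02,-0.04,-0.92,0,0,0,40,0.01,-0.04,-0.91,0,0,0,40,0.02,-0.04,-0.92,0,0,0,40,0.01,-0.03,-0.91,0,0,0,40,-0.94,-0.42,-0.04,0,0,-0.4,40,-0.92,-0.46,-0.04,0,0,-0.4,40,-0.9,-0.5,-0.04,0,0,-0.4,40,-0.88,-0.53,-0.04,0,0,-0.4,40]'

```text
t: 21.78
tool_pos: [0.4516, 0.1325, 0.2542]
orientation: [-1.496, -2.76, 0.001]
force: [1.3, 0.2, -1.4]
opening: 0.0599
gripper_force: 14.9
```

apply_moves --steps '[-0.85,-0.57,-0.04,0,0,-0.4,40,-0.83,-0.6,-0.03,0,0,-0.4,40,-0.8,-0.64,-0.04,0,0,-0.41,40,-0.77,-0.67,-0.03,0,0,-0.4,40,-0.75,-0.71,-0.04,0,0,-0.41,40,-0.71,-0.54,0.09,0,0,-0.52,40,-0.68,-0.57,0.09,0,0,-0.52,40,-0.65,-0.61,0.09,0,0,-0.52,40,-0.62,-0.65,0.09,0,0,-0.52,40,-0.58,-0.68,0.09,0,0,-0.52,40,-0.54,-0.71,0.09,0,0,-0.52,40,-0.5,-0.74,0.09,0,0,-0.53,40]'

```text
t: 22.78
tool_pos: [0.4754, -0.2071, 0.2401]
orientation: [-0.624, -3.076, -0.0]
force: [0.0, -0.2, -1.2]
opening: 0.0603
gripper_force: 14.9
```

apply_moves --steps '[-0.46,-0.76,0.09,0,0,-0.52,40,-0.42,-0.79,0.09,0,0,-0.53,40,-0.38,-0.81,0.09,0,0,-0.52,40,-0.34,-0.82,0.1,0,0,-0.53,40,0,0,0.9,0,0,0,40,0,0,0.9,0,0,0,40,0,0,0.9,0,0,0,40,0,0,0.9,0,0,0,40,0,0,0,0,0,0,40,0,0,0,0,0,0,40]'

```text
t: 23.62
tool_pos: [0.4895, -0.3106, 0.1196]
orientation: [-0.287, -3.122, -0.004]
force: [0.4, 0.6, 0.8]
opening: 0.0602
gripper_force: 14.9
```

Run:
```python
from h import *
import pickle
np.set_printoptions(precision=4,suppress=True)
p,R=pose();s=robot.read_state();x=np.array([.983,-.182]);n=np.array([.182,.983]);print(p,yaw(R),p[:2]@x,p[:2]@n,s['force'],s['opening'])
c=eyes.calibration('wrist');w=shot('wrist');pickle.dump((c,p,R),open('w7.pkl','wb'))
# rear top edge of held carton: strongest row gradient in the middle columns
g=cv2.cvtColor(w,cv2.COLOR_RGB2GRAY).astype(float)[:,235:275].mean(1);d=np.abs(np.diff(cv2.GaussianBlur(g,(1,5),0).ravel()))
for v in np.argsort(d[:210])[::-1][:8]: print(v,round(d[v],1),R.inv().apply(atz('wrist',(256,v+.5),p[2]+.025,c)-p)[0].round(4))
```

```text
[ 0.4895 -0.3106  0.1196] 79.50937073738643 0.5377006008617835 -0.2162702025978477 [0.4364 0.6304 0.767 ] 0.060169148235039285
140 20.4 0.0585
139 20.1 0.059
145 19.6 0.0562
144 19.5 0.0567
162 14.8 0.0483
132 14.4 0.0622
146 13.9 0.0558
163 12.7 0.0478
```

apply_moves --steps '[0,0,0.42,0,0,0,40,0,0,0.42,0,0,0,40,0,0,0,0,0,0,40,-0.3,0,0,0,0,0,40,-0.3,0,0,0,0,0,40,-0.3,0,0,0,0,0,40,-0.25,0,0,0,0,0,40,-0.15,0,0,0,0,0,40,-0.08,0,0,0,0,0,40,0,0,0,0,0,0,40,0,0,0,0,0,0,40]'

```text
t: 24.58
tool_pos: [0.5314, -0.3192, 0.0958]
orientation: [-0.287, -3.126, -0.001]
force: [0.2, 0.9, -0.7]
opening: 0.0602
gripper_force: 14.9
```

apply_moves --steps '[-0.06,0,0,0,0,0,40,0,0,0,0,0,0,40,0,0,0,0,0,0,40]'

```text
t: 24.83
tool_pos: [0.5331, -0.3196, 0.0959]
orientation: [-0.287, -3.126, -0.0]
force: [0.6, 0.1, -0.7]
opening: 0.0601
gripper_force: 14.9
```

apply_moves --steps '[-0.05,0,0.1,0,0,0,40,0,0,0,0,0,0,40,0,0,0,0,0,0,40]'

```text
t: 25.08
tool_pos: [0.5344, -0.3197, 0.0925]
orientation: [-0.287, -3.126, -0.001]
force: [-0.2, -0.4, -0.6]
opening: 0.0598
gripper_force: 14.9
```

apply_moves --steps '[-0.05,0,0,0,0,0,40,0,0,0,0,0,0,40,0,0,0,0,0,0,40]'

```text
t: 25.33
tool_pos: [0.5362, -0.3201, 0.0929]
orientation: [-0.287, -3.126, -0.0]
force: [-0.4, 0.0, -0.3]
opening: 0.06
gripper_force: 14.9
```

apply_moves --steps '[-0.04,0,0,0,0,0,40,0,0,0,0,0,0,40,0,0,0,0,0,0,40]'

```text
t: 25.58
tool_pos: [0.5374, -0.3203, 0.0929]
orientation: [-0.287, -3.126, -0.0]
force: [-0.4, -0.5, -0.6]
opening: 0.06
gripper_force: 14.9
```

apply_moves --steps '[-0.04,0,0,0,0,0,40,0,0,0,0,0,0,40,0,0,0,0,0,0,40]'

```text
t: 25.83
tool_pos: [0.5386, -0.3205, 0.0929]
orientation: [-0.287, -3.126, -0.0]
force: [0.1, 0.5, 0.1]
opening: 0.0599
gripper_force: 14.9
```

apply_moves --steps '[0,0,0.05,0,0,0,40,0,0,0,0,0,0,40,0,0,0,0,0,0,90,0,0,0,0,0,0,90,0,0,0,0,0,0,90,0,0,-0.5,0,0,0,90,0,0,-1,0,0,0,90,0,0,-1,0,0,0,90,0,0,-1,0,0,0,90,0,0,-1,0,0,0,90,0,0,-1,0,0,0,90]'

```text
t: 26.75
tool_pos: [0.5387, -0.3205, 0.258]
orientation: [-0.287, -3.126, -0.0]
force: [0.1, -0.2, 0.2]
opening: 0.084
gripper_force: 0.0
```

apply_moves --steps '[1,0.2,-0.5,0,0,0,90,1,0.3,-0.2,0,0,0,90,0.5,1,0,0,0,0,90,0,1,0,0,0,0,90,0,1,0,0,0,0,90,0,1,0,0,0,0,90,0,1,0,0,0,0,90,0,1,0,0,0,0,90,0,1,0,0,0,0,90,0,0,0,0,0,0,90]'

```text
t: 27.58
tool_pos: [0.5068, -0.0812, 0.278]
orientation: [-0.281, -3.128, -0.003]
force: [-0.5, -0.2, -0.0]
opening: 0.0837
gripper_force: 0.0
```

Run:
```python
from h import *
p,R=pose();print(p)
t=shot('top')
b=cv2.resize(t[140:212,280:376],(768,576),interpolation=cv2.INTER_CUBIC)
cv2.imwrite('pics/t8.png',b[:,:,::-1])
```

```text
[ 0.50680738 -0.08123995  0.27795629]
```

View pics/t8.png

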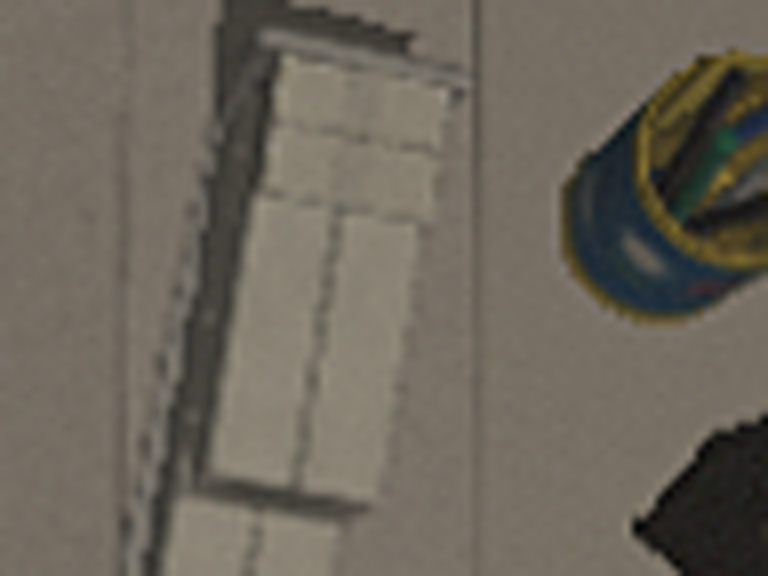

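t8 shows the half at the stop (262–450, 52–222) and the full carton butted to it (205–432, 192–503), across the joint and in line. I'll check the numbers and hand in.

Run:
```python
from h import *
np.set_printoptions(precision=4,suppress=True)
x=np.array([.983,-.182]);n=np.array([.182,.983])
g=lambda u,v:(280+u/8,140+v/8)
for P in [[(280,52),(450,90),(437,222),(262,190)],[(258,195),(422,225),(375,503),(205,485)]]:
    W=np.array([atz('top',g(*q),.116)[:2] for q in P]);m=W.mean(0);d=W[0]-W[3]
    print('base x (stop at .6895 along)',m@x-.6895+.105,'y vs laid',m@n+.2163,'yaw',np.degrees(np.arctan2(d[1],d[0])))
if 1: print(robot.close_job())
```

```text
base x (stop at .6895 along) 0.07773641977098546 y vs laid -0.003135996406598951 yaw -7.474375709370276
base x (stop at .6895 along) 0.0008488977384132484 y vs laid -0.001966177084709808 yaw -10.208431619400699
the job is handed in; nothing more can be done
None
```

The job is handed in: the two courses are stacked, all cartons are released, and my measurements just before hand-in put the upper course within tolerance (half at x ≈ 78 mm, last full carton at x ≈ 1 mm, both within about 3 mm of centre), but no verdict was returned.

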